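# Isolate a power unit and prove its terminals dead

### The job

Switch the power unit off by turning the isolator's lever a quarter turn clockwise, fully to its stop at the ring mark, then take the right-angle probe from its cradle and lightly press its tip down on the brass caps of the three test terminals, one after the other from the lowest to the tallest, holding each for a moment. Do not bump the tall parts on the board or shift the other things on the bench. Finish with the lever still off and the probe set gently back in its cradle the way it lay, with its needle on the same side.

Things in the scene. Friction and masses are not known exactly. Their poses are not given: they have to be found in the camera images.
- handle (a joint): Angle of the isolator's lever handle, rad, about a vertical axis: 0 = on (lever along the isolator's +y), grows as the lever turns clockwise seen from above, end stop at 1.571 = fully off (lever along the isolator's +x). It turns stiffly (about 0.25 N m) and stays where it is left.
- isolator: Grey box, 130 x 130 x 85 mm high, fixed to the bench; origin at the centre of its underside. A black lever handle lies on top of it and turns about the box's vertical centre line. On its top a white bar marks the on end (+y) and a white ring the off end (+x).
- handle_axis (a point): Point on the lever's turning axis at the height of the lever's top (136 mm above the bench).
- handle_end (a point): Top of the lever's free end, 95 mm out from the axis. The lever is a black bar, 18 mm wide, 115 mm long (20 mm of it behind the axis) and 28 mm high, from 108 to 136 mm above the bench, with a gap of 23 mm between the bar and the box's top.
- probe: Loose right-angle test probe, 140 g: a grey ribbed grip 100 long (along its x, from -50 to +50) x 24 wide (y) x 26 mm high, with a steel rod of 9 mm that leaves its +x end at half height and bends straight down at x = +90 mm into an 8 mm needle. Origin at the centre of the grip's underside, z up.
- probe_tip (a point): Lower end of the probe's needle (rounded, 8 mm thick): 90 mm along the probe's +x from its origin and 60 mm below the grip's underside.
- cradle: Fixed aluminium cradle for the probe; origin at the centre of its 115 x 80 mm foot, under the grip. Two uprights, 12 mm thick, stand at x = -42 and +42 mm (72 mm free between their inner faces), 48 mm wide in y; the grip lies on them at 75 mm above the bench, between cheeks that are 32 mm apart and rise to 91 mm. The probe lies along the cradle's x with its needle at the +x side, outside the foot.
- unit: The power unit under test, fixed: low aluminium chassis with a green circuit board, 180 (x) x 260 (y) mm, board surface 30 mm above the bench; origin under its centre. It carries the heatsink, the capacitors, the three test terminals and a few parts no more than 14 mm high.
- heatsink: Black finned heatsink, fixed on the board: 60 (x) x 56 (y) x 110 mm high; origin at the centre of its underside.
- capacitors: Block of four dark capacitors, fixed on the board: 60 (x) x 56 (y) x 100 mm high; origin at the centre of its underside.
- tp_low: Lowest of the three test terminals, fixed on the board: white post 26 mm across (foot 32 mm) with a round brass cap, top of the cap 30 mm above the board; origin at the centre of its underside.
- tp_low_top (a point): Centre of the top of that terminal's brass cap, 24 mm across. The cap is sprung: it gives under about 1 N and is fully down after 4 mm at about 4 N.
- tp_mid: Middle of the three test terminals, fixed on the board: white post 26 mm across (foot 32 mm) with a round brass cap, top of the cap 52 mm above the board; origin at the centre of its underside.
- tp_mid_top (a point): Centre of the top of that terminal's brass cap, 24 mm across. The cap is sprung: it gives under about 1 N and is fully down after 4 mm at about 4 N.
- tp_tall: Tallest of the three test terminals, fixed on the board: white post 26 mm across (foot 32 mm) with a round brass cap, top of the cap 74 mm above the board; origin at the centre of its underside.
- tp_tall_top (a point): Centre of the top of that terminal's brass cap, 24 mm across. The cap is sprung: it gives under about 1 N and is fully down after 4 mm at about 4 N.
- jar: Loose glass jar with a white lid, 60 mm across, 126 mm high; origin at the centre of its underside. A bystander, to be left alone.
- mouse: Loose black computer mouse, about 85 x 62 x 34 mm high; origin at the centre of its underside. A bystander, to be left alone.
- pot: Loose small white plastic cup, 52 mm across, 45 mm high; origin at the centre of its underside. A bystander, to be left alone.
- meter: Loose hand-held meter in a black rubber case, 180 (x) x 85 x 44 mm high; origin at the centre of its underside. A bystander, to be left alone.
- screwdriver: Loose screwdriver lying flat, 190 mm long; origin at the centre of its underside. A bystander, to be left alone.
- module: Loose small power module, 70 x 55 x 42 mm high; origin at the centre of its underside. A bystander, to be left alone.
Mind the look-alikes: they are no part of the job. What is shaped like the probe but pink is not meant.

How it is judged:
On the way, in this order (a step that is already met when the one before it is completed fails the run):
1. the isolator's lever is turned fully off (value of joint handle above 1.45 rad), for 0.2 s.
2. the probe's tip presses on the cap of the lowest terminal (contact force between probe and tp_low above 0.5 N and distance between probe_tip and tp_low_top below 0.011 m), for 0.15 s.
3. the probe's tip presses on the cap of the middle terminal (contact force between probe and tp_mid above 0.5 N and distance between probe_tip and tp_mid_top below 0.011 m), for 0.15 s.
4. the probe's tip presses on the cap of the tallest terminal (contact force between probe and tp_tall above 0.5 N and distance between probe_tip and tp_tall_top below 0.011 m), for 0.15 s.
At the end, for the whole second after the job is handed in: The lever is at 1.42 rad or more (within 9 degrees of its off stop), and the probe lies at rest in the cradle as at the start: grip centre within 25 mm along and 10 mm across the cradle's centre and within 5 mm of its resting height of 75 mm, needle down at the cradle's +x side (value of joint handle above 1.42 rad and x of probe in the frame of cradle between -0.025 and 0.025 m and y of probe in the frame of cradle between -0.01 and 0.01 m and z of probe in the frame of cradle between 0.07 and 0.08 m and x of probe_tip in the frame of cradle above 0.05 m and z of probe_tip in the frame of cradle below 0.03 m and linear speed of probe below 0.02 m/s); the robot touches nothing.
It fails at once if a bystander (jar, mouse, cup, meter, screwdriver or module) is shifted by more than 30 mm (distance of any of jar, mouse, pot, meter, screwdriver, module from where it was at the start of the episode above 0.03 m).
It fails at once if the heatsink or the capacitors are bumped (more than 8 N) (contact force between any of heatsink, capacitors and anything else above 8 N).
It fails at once if a terminal is pressed with more than 18 N (contact force between any of tp_low, tp_mid, tp_tall and anything else above 18 N).
It fails at once if the probe is dropped or rammed into its cradle (more than 40 N) (contact force between probe and cradle above 40 N).
It also fails if it takes over 72 s, if anything falls off the work surface, if the arm or the gripper's body presses on something with over 40 N, if the wrist force passes 120 N, or if a joint passes its speed limit or range.

### The arm

A 7-joint arm with a two-finger parallel gripper is mounted at the origin on the work surface. World frame = base frame: x ahead of the robot, y to its left, z up, the work surface at z = 0. Lengths are in m, angles in rad, forces in N, time in s.
With the tool pointing down it reaches from about 0.4 to 0.85 m from the base axis. Payload 10.4 kg.
Tool frame: the origin (TCP) lies at the very end of the fingers, on their centre line; the grasp point (between the pads) lies 19 mm behind it; z points along the fingers, y is the line along which they close (so a half turn about z gives the same grasp; the last joint's range is limited). The gripper opens to 87 mm and grips with 3 to 60 N. Pads are 19 mm wide; open, the fingers measure 117 mm over their backs; the gripper's body (75 mm by 190 mm) begins 51 mm behind the grasp point.
Start: joints at [-1.13, 0.332, -0.065, 1.46, 0.022, 1.35, -0.088], TCP at [0.28, 0.559, 0.223] pointing down, gripper open.
Joint ranges: [-2.6, 2.6], [-0.5, 2.12], [-1.47, 1.34], [0.16, 2.42], [-1.27, 4.41], [0.06, 2.06], [-2.6, 2.6]. Speed limits (rad/s): [2.22, 2.22, 2.79, 2.79, 3.14, 3.14, 3.14].

### API

Orientations are given as a unit quaternion [x, y, z, w].
In Python, from bench import status, camera, order gives the robot as it stands.
- The arm moves only by the tool jog_arm, never from a script. Its argument "plan" is a list of rows, each a list of 7 numbers: the turn, a rotation vector about the tool's x, y, z in rad, then the shift along the tool's x, y, z in mm, then the opening, from -1 (shut) to 1 (fully open). A call has 1 to 12 rows; each row is the pose to reach, as a shift and turn from the pose commanded when the call began, along the tool's axes at that moment; what a row does not reach only later rows make up. A row lasts 1/10 s, in which the tool goes at most 50 mm and 8.59 degrees, less where a joint would pass 70% of its speed; a pose out of reach is approached as far as the arm can. A call with a gripper value outside its range is refused whole. The fingers move at their own pace and stop on an object; "squeeze" is the grip in N (left out, the last holds). Time passes only in rows, so rows that repeat a pose let the fingers close. It gives the time, the measured TCP pose, the force, the opening and the grip force at its end, in the units of the state.
- status.read_state(): the state, without advancing time (a new reading comes with each control period).
- camera(name): name is "side" or "top"; returns a dict with "image" (480x640x3 uint8, red, green, blue), "z_map" (480x640 float32, m along the optical axis (not along the pixel's ray), 0 where there is no reading), "fx", "fy", "cx", "cy" (pixels), "world_from_camera" (4x4, takes a point from camera to world coordinates). Camera axes: x right, y down, z forward; pixel columns grow to the right and rows downward; lengths in m; the calibration is good to about 2 mm. A picture is of the moment at which its call begins.
- order.close_job(): hands the job in; it is judged then, once.
The state is a dict: "time": time; "joint_positions": joint angles; "joint_vel": joint speeds; "joint_torque": joint torques, N m; "ee_pos": TCP position; "eef_rot": TCP orientation; "ft_force": force on the tool from outside, world axes, zero at the start; "torque": the same for the moment, N m; "width": finger opening in m; "grip_force": force on a finger pad.
Only numpy, scipy, OpenCV 4.12 (cv2) and the standard library are available. Lean on these libraries where they do the work, as an engineer would, in place of code of your own. Each camera call takes 0.05 s, during which the arm holds its last target. There are 200 camera calls.

## Working session

There is one attempt and no reset: what is moved stays moved. The work goes in short steps, Python scripts to look and compute and a tool call to move; the robot and the scene stay as the last step left them, time stands still between calls to the robot, and variables do not carry over. Pictures are saved under pics/ and viewed, at most 12 in all, crops included, and the job is handed in when it is done.

Besides the shell and the picture viewer there is one more tool, called after "Request:" by a JSON object that holds its "op" and its "data", one argument or row to a line. jog_arm: Moves the arm, as the interface text tells. Its arguments: {"type":"object","properties":{"plan":{"type":"array"},"squeeze":{"type":"number"}},"required":["plan"]}

```bash
mkdir -p pics; cat > h.py <<'E'
import numpy as np, cv2, pickle
from bench import status, camera, order
def snap(n,tag):
    c=camera(n); pickle.dump(c,open(f'{tag}.pkl','wb')); cv2.imwrite(f'pics/{tag}.png',c['image'][:,:,::-1]); return c
def cloud(c):
    z=c['z_map'];v,u=np.mgrid[:480,:640]
    P=np.stack([(u-c['cx'])/c['fx']*z,(v-c['cy'])/c['fy']*z,z],-1)
    T=np.array(c['world_from_camera']);W=P@T[:3,:3].T+T[:3,3];W[z==0]=np.nan;return W
E
python3 - <<'E'
from h import *
print(status.read_state())
for n in('top','side'):
    c=snap(n,n+'0');print(n,c['fx'],np.round(c['world_from_camera'],3))
E
```

```text
{'time': 0.0, 'joint_positions': array([-1.12956661,  0.33287843, -0.06470019,  1.46093899,  0.02159449,
        1.34988356, -0.08850878]), 'joint_vel': array([-0.00054149, -0.00108002,  0.00019825, -0.00063372, -0.00048712,
        0.00085181, -0.00027413]), 'joint_torque': array([-1.29333134e-04, -6.23260117e+01,  2.47203629e-02, -3.89897239e+01,
       -6.12822105e-02,  3.98488354e-02,  1.75190876e-04]), 'ee_pos': array([0.27944251, 0.55862284, 0.22175095]), 'eef_rot': array([ 2.29836066e-01,  9.73229101e-01, -6.93840276e-04, -1.33353635e-04]), 'ft_force': array([ 0.29431125, -0.011331  ,  0.12589427]), 'torque': array([-0.02208498, -0.00814266, -0.01826415]), 'grip_force': 0.0, 'width': 0.08700486070875678}
top 480.53992542446065 [[-0.018 -0.992  0.122  0.348]
 [-1.     0.019  0.002 -0.02 ]
 [-0.004 -0.122 -0.993  1.162]
 [ 0.     0.     0.     1.   ]]
side 619.2327140527492 [[ 0.729 -0.513  0.454 -0.18 ]
 [-0.685 -0.526  0.505 -0.773]
 [-0.02  -0.679 -0.734  1.189]
 [ 0.     0.     0.     1.   ]]
```

View pics/top0.png

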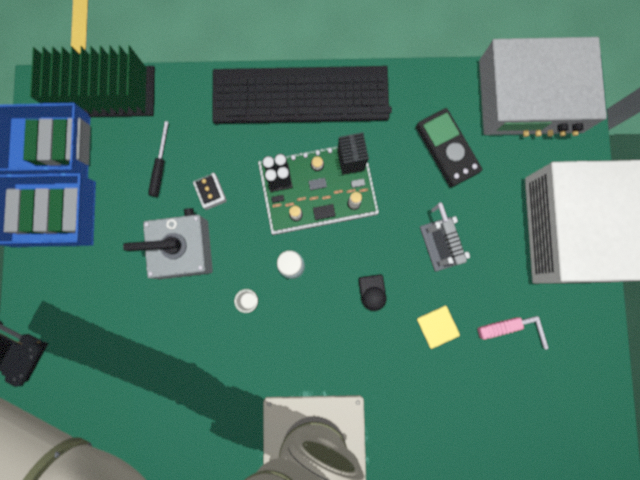

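View pics/side0.png

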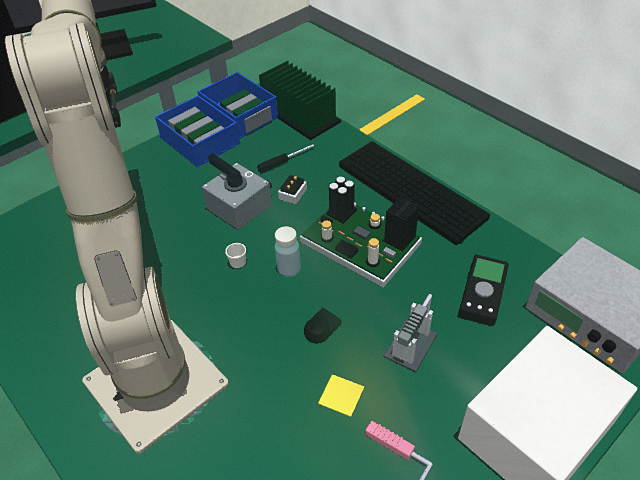

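The top view shows the isolator at (172,243) with its lever pointing left (+y) and the ring above it at (171,225). The terminals are at (295,212), (317,162) and (355,200), and the heatsink and capacitors at (353,152) and (276,170). The probe and cradle are at (445,240) with the needle end up (+x). The pink decoy is at (510,330). The side view agrees with this.

```bash
cat > m.py <<'E'
from h import *
for n in('top','side'):
    c=pickle.load(open(n+'0.pkl','rb'));W=cloud(c);I=c['image'];hsv=cv2.cvtColor(I,cv2.COLOR_RGB2HSV)
    print('==',n)
    def rep(name,m):
        p=W[m]; 
        if len(p)<4: print(name,len(p));return
        r=cv2.minAreaRect(p[:,:2].astype(np.float32)*1000)
        print(name,len(p),'med',np.round(np.median(p,0)*1000),'rect',np.round(r[0]),np.round(r[1]),round(r[2],1),'z',np.round(np.percentile(p[:,2],[5,95])*1000))
    X,Y,Z=W[...,0],W[...,1],W[...,2]
    def box(x0,x1,y0,y1,z0,z1): return (X>x0)&(X<x1)&(Y>y0)&(Y<y1)&(Z>z0)&(Z<z1)
    iso=box(.3,.6,.12,.45,.078,.09);rep('isotop',iso)
    lev=box(.3,.6,.12,.5,.12,.145);rep('lever',lev)
    cap=(hsv[...,0]>8)&(hsv[...,0]<30)&(hsv[...,1]>90)&(hsv[...,2]>120)
    for z,nm in((.06,'low'),(.082,'mid'),(.104,'tall')):
        rep('tp'+nm,cap&box(.4,.75,-.2,.15,z-.006,z+.005))
    rep('tallparts',box(.5,.75,-.2,.15,.115,.15)); 
    rep('sink',box(.5,.75,-.3,-.06,.132,.146));rep('caps',box(.5,.75,.0,.15,.122,.136))
    rep('board',box(.4,.75,-.25,.15,.026,.034))
    rep('grip',box(.3,.65,-.5,-.25,.094,.106));rep('rod',box(.3,.65,-.5,-.25,.080,.094))
    rep('cradle all',box(.3,.65,-.5,-.25,.02,.12))
    rep('foot',box(.3,.65,-.5,-.25,.005,.02))
    rep('jar',box(.35,.6,-.05,.15,.11,.14))
    rep('module',box(.5,.68,.12,.3,.035,.05))
E
python3 m.py
```

```text
== top
isotop 2685 med [461. 299.  84.] rect [467. 308.] [130. 131.] 5.9 z [81. 88.]
lever 478 med [464. 343. 135.] rect [465. 345.] [ 19. 114.] 2.9 z [127. 138.]
tplow 69 med [665. -19.  59.] rect [664. -20.] [20. 22.] 36.2 z [56. 62.]
tpmid 65 med [542.  35.  81.] rect [543.  34.] [20. 19.] 45.6 z [78. 85.]
tptall 69 med [ 568. -105.  103.] rect [ 569. -105.] [19. 20.] 24.3 z [101. 106.]
tallparts 1256 med [652. -81. 132.] rect [653. -14.] [ 63. 232.] 11.5 z [122. 142.]
sink 586 med [ 671. -100.  139.] rect [ 670. -100.] [61. 56.] 10.2 z [133. 142.]
caps 451 med [630.  73. 130.] rect [632.  73.] [55. 52.] 9.3 z [125. 133.]
board 4480 med [595. -14.  30.] rect [564. -28.] [269. 257.] 10.3 z [27. 33.]
grip 508 med [ 462. -320.  100.] rect [ 473. -317.] [120.  31.] 14.3 z [ 96. 104.]
rod 252 med [ 498. -307.   90.] rect [ 485. -314.] [142.  49.] 14.8 z [82. 93.]
cradle all 1380 med [ 503. -324.   88.] rect [ 540. -337.] [ 95. 253.] 73.5 z [ 30. 102.]
foot 808 med [ 468. -305.    8.] rect [ 476. -374.] [246. 347.] 89.6 z [ 5. 13.]
jar 439 med [421.  45. 125.] rect [421.  45.] [52. 48.]
[... 595 characters left out ...]
-103.  138.] rect [ 671. -102.] [68. 59.] 12.3 z [134. 143.]
caps 290 med [631.  68. 129.] rect [632.  71.] [60. 55.] 11.4 z [123. 133.]
board 2484 med [589. -28.  30.] rect [557. -34.] [285. 262.] 12.1 z [27. 33.]
grip 468 med [ 460. -324.  100.] rect [ 478. -322.] [134.  34.] 13.7 z [ 95. 104.]
rod 262 med [ 459. -328.   89.] rect [ 482. -318.] [146.  49.] 16.4 z [81. 94.]
cradle all 1788 med [ 497. -334.   60.] rect [ 538. -341.] [ 94. 255.] 73.9 z [ 25. 102.]
foot 995 med [ 481. -347.    8.] rect [ 474. -375.] [348. 243.] 1.6 z [ 5. 18.]
jar 353 med [417.  38. 124.] rect [420.  42.] [53. 51.] 25.8 z [113. 129.]
module 326 med [597. 241.  41.] rect [577. 249.] [ 83. 127.] 62.4 z [36. 48.]
```

```bash
python3 - <<'E'
import cv2,numpy as np
a=cv2.imread('pics/top0.png');b=cv2.imread('pics/side0.png')
f=lambda i,x,y:cv2.resize(i[y:y+110,x:x+130],None,fx=3,fy=2.7*1.0,interpolation=cv2.INTER_CUBIC)
o=np.vstack([np.hstack([f(a,390,180),f(b,350,270)]),np.hstack([f(a,250,120),f(b,295,170)])])
print(o.shape);cv2.imwrite('pics/crop1.png',o)
E
```

```text
(594, 780, 3)
```

View pics/crop1.png

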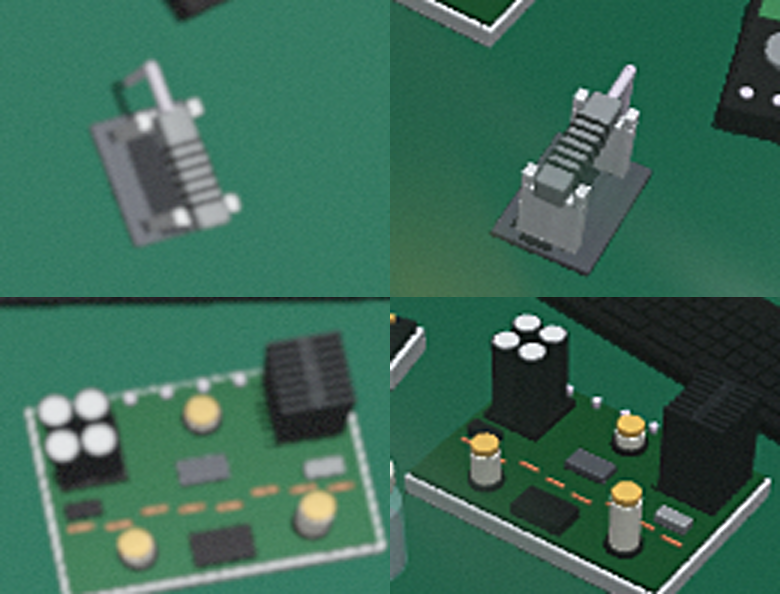

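```bash
cat > m2.py <<'E'
from h import *
for n in('top','side'):
    c=pickle.load(open(n+'0.pkl','rb'));W=cloud(c)
    T=np.array(c['world_from_camera']);v,u=np.mgrid[:480,:640]
    d=np.stack([(u-c['cx'])/c['fx'],(v-c['cy'])/c['fy'],np.ones(u.shape)],-1)@T[:3,:3].T
    def onplane(m,h):
        k=(h-T[2,3])/d[...,2]; return (T[:3,3]+d*k[...,None])[m][:,:2]*1000
    X,Y,Z=W[...,0],W[...,1],W[...,2]
    def box(x0,x1,y0,y1,z0,z1): return (X>x0)&(X<x1)&(Y>y0)&(Y<y1)&(Z>z0)&(Z<z1)
    def rep(nm,p):
        r=cv2.minAreaRect(p.astype(np.float32)); e,V=np.linalg.eigh(np.cov(p.T)); a=np.degrees(np.arctan2(V[1,1],V[0,1]))
        print(n,nm,len(p),'mean',np.round(p.mean(0),1),'rect',np.round(r[0],1),np.round(r[1]),round(r[2],1),'pca',round(a,1),np.round(np.sqrt(12*e)))
    m=box(.37,.56,-.40,-.25,.0965,.108); k=np.ones((3,3),np.uint8)
    m=cv2.morphologyEx(m.astype(np.uint8),cv2.MORPH_OPEN,k); nn,l,s,_=cv2.connectedComponentsWithStats(m); i=1+s[1:,4].argmax()
    rep('grip',onplane(l==i,.101))
    m=box(.37,.60,-.40,-.24,.02,.095); rr=m&(X>.515); p=W[rr]*1000
    print('rod/needle',len(p),np.round(np.median(p,0)),np.round(p.min(0)),np.round(p.max(0)))
    m=box(.42,.65,.2,.5,.127,.142); m=cv2.morphologyEx(m.astype(np.uint8),cv2.MORPH_OPEN,k)>0; rep('lever',onplane(m,.136))
    m=box(.37,.56,.22,.4,.080,.090); m=cv2.morphologyEx(m.astype(np.uint8),cv2.MORPH_OPEN,k)>0; rep('iso',onplane(m,.085))
    for nm,b in dict(mouse=(.3,.45,-.25,-.1,.015,.05),pot=(.3,.42,.08,.2,.03,.06),meter=(.54,.78,-.45,-.22,.03,.06),mod=(.54,.68,.18,.32,.035,.05)).items(): rep(nm,onplane(box(*b),.04))
E
python3 m2.py
```

```text
top grip 455 mean [ 463.1 -319.8] rect [ 462.8 -320.2] [98. 25.] 17.7 pca -163.4 [24. 96.]
rod/needle 111 [ 538. -298.   89.] [ 515. -331.   21.] [ 553. -291.   94.]
top lever 450 mean [464.1 343.9] rect [464.1 343.6] [ 19. 114.] 3.0 pca 92.9 [ 18. 114.]
top iso 2459 mean [465.  304.6] rect [466.4 307. ] [129. 130.] 5.8 pca 176.8 [136. 142.]
top mouse 808 mean [ 355.4 -142.9] rect [ 353.1 -143. ] [83. 59.] 7.1 pca -173.3 [55. 77.]
top pot 132 mean [340.6 155.8] rect [341.5 152. ] [49. 48.] 89.0 pca -176.9 [55. 57.]
top meter 2504 mean [ 699.2 -343.3] rect [ 671.5 -370.3] [230. 189.] 7.7 pca -154.5 [117. 171.]
top mod 520 mean [600.9 246.5] rect [590.9 265.3] [ 67. 108.] 34.1 pca 150.4 [55. 84.]
side grip 382 mean [ 459.7 -324. ] rect [ 461.5 -323.6] [99. 25.] 16.5 pca -161.3 [24. 92.]
rod/needle 105 [ 539. -302.   87.] [ 515. -332.   22.] [ 554. -295.   95.]
side lever 221 mean [461.4 337.8] rect [461.2 338.5] [ 22. 119.] 2.8 pca 92.4 [ 21. 117.]
side iso 997 mean [463.8 297.1] rect [465.  302.4] [130. 133.] 5.4 pca 141.8 [121. 150.]
side mouse 707 mean [ 343.9 -160.6] rect [ 342.2 -162. ] [83. 59.] 7.7 pca -172.0 [56. 78.]
side pot 192 mean [340.1 148.8] rect [338.1 146.7] [65. 48.] 52.0 pca 60.7 [49. 67.]
side meter 2106 mean [ 691.4 -349.7] rect [ 665.1 -368.2] [234. 175.] 4.6 pca -155.5 [104. 175.]
side mod 283 mean [603.5 240.3] rect [595.  253.7] [76. 92.] 19.5 pca -173.5 [58. 68.]
```

```bash
cat > go.py <<'E'
import sys
from h import *
from scipy.spatial.transform import Rotation as R
def show():
    s=status.read_state();r=R.from_quat(s['eef_rot']).as_matrix()
    print('t',round(s['time'],2),'pos',np.round(s['ee_pos']*1000,1),'yaw',round(np.degrees(np.arctan2(r[1,1],r[0,1])),2),'zax',np.round(r[:,2],3),'F',np.round(s['ft_force'],1),'w',round(s['width']*1000,1),'g',round(s['grip_force'],1),'q',np.round(s['joint_positions'],2))
    return s
def rows(tg):
    s=show();r0=R.from_quat(s['eef_rot'])
    for x,y,z,f in tg:
        a=np.radians(f);M=np.array([[-np.sin(a),np.cos(a),0],[np.cos(a),np.sin(a),0],[0,0,-1]])
        print(np.round((r0.inv()*R.from_matrix(M)).as_rotvec(),3).tolist(),np.round(r0.inv().apply(np.array([x,y,z])-s['ee_pos']*1000),1).tolist())
if __name__=='__main__': rows(eval(sys.argv[1]))
E
python3 go.py "[(462,385,222,3),(462,385,112,3)]"
```

```text
t 0.1 pos [279.4 558.7 221.8] yaw 63.42 zax [-0.001 -0.001 -1.   ] F [-0.4 -0.7  0.1] w 87.0 g 0.0 q [-1.13  0.33 -0.06  1.46  0.02  1.35 -0.09]
[-0.001, 0.001, 1.055] [-241.0, -73.7, -0.1]
[-0.001, 0.001, 1.055] [-241.0, -73.5, 109.9]
```

Request:
{"op": "jog_arm", "data": {
  "plan": [
    [0,0,1.055,-241,-74,0,-0.1],
    [0,0,1.055,-241,-74,0,-0.1],
    [0,0,1.055,-241,-74,0,-0.1],
    [0,0,1.055,-241,-74,0,-0.1],
    [0,0,1.055,-241,-74,0,-0.1],
    [0,0,1.055,-241,-74,0,-0.1],
    [0,0,1.055,-241,-74,0,-0.1],
    [0,0,1.055,-241,-74,0,-0.1],
    [0,0,1.055,-241,-74,0,-0.1],
    [0,0,1.055,-241,-74,0,-0.1],
    [0,0,1.055,-241,-74,0,-0.1]
  ],
  "squeeze": 8
}}

```text
time: 1.2
ee_pos: [0.4618, 0.3852, 0.2225]
eef_rot: [0.688, 0.726, -0.0, -0.0]
ft_force: [0.4, -0.2, 0.2]
width: 0.0395
grip_force: 0.0
```

```bash
python3 go.py "[(462,385,222,3),(462,385,112,3)]"
```

```text
t 1.2 pos [461.8 385.2 222.5] yaw 3.13 zax [-0.  0. -1.] F [ 0.4 -0.2  0.2] w 39.5 g 0.0 q [-0.93  0.28  0.19  1.54 -0.05  1.33 -0.67]
[-0.0, -0.0, 0.002] [-0.2, 0.2, 0.5]
[-0.0, -0.0, 0.002] [-0.2, 0.2, 110.5]
```

Request:
{"op": "jog_arm", "data": {
  "plan": [
    [0,0,0,0,0,40,-0.1],
    [0,0,0,0,0,75,-0.1],
    [0,0,0,0,0,100,-0.1],
    [0,0,0,0,0,110,-0.1],
    [0,0,0,0,0,110,-0.1],
    [0,0,0,0,0,110,-1],
    [0,0,0,0,0,110,-1],
    [0,0,0,0,0,110,-1],
    [0,0,0,0,0,110,-1],
    [0,0,0,0,0,110,-1]
  ]
}}

```text
time: 2.2
ee_pos: [0.4624, 0.3854, 0.1135]
eef_rot: [0.688, 0.725, 0.001, -0.0]
ft_force: [-0.9, -0.5, 5.4]
width: 0.0179
grip_force: 8.0
```

```bash
python3 - <<'E'
from go import *
c=np.array([466,305]);t=[]
for k in range(1,13):
    f=3-87.5*k/12; a=np.radians(f+90); t.append((*(c+80*np.array([np.cos(a),np.sin(a)])),112,f))
rows(t)
E
```

```text
t 2.2 pos [462.4 385.4 113.5] yaw 2.99 zax [ 0.001  0.001 -1.   ] F [-0.9 -0.5  5.4] w 17.9 g 8.0 q [-0.92  0.36  0.18  1.67 -0.07  1.12 -0.66]
[0.001, -0.001, 0.127] [-1.2, 9.6, 1.5]
[0.001, -0.001, 0.254] [-3.1, 19.6, 1.5]
[0.001, -0.001, 0.382] [-6.3, 29.2, 1.5]
[0.001, -0.001, 0.509] [-10.7, 38.4, 1.5]
[0.001, -0.001, 0.636] [-16.2, 47.0, 1.5]
[0.001, -0.001, 0.763] [-22.7, 54.7, 1.5]
[0.0, -0.002, 0.891] [-30.2, 61.6, 1.5]
[0.0, -0.002, 1.018] [-38.5, 67.5, 1.5]
[0.0, -0.002, 1.145] [-47.5, 72.3, 1.5]
[0.0, -0.002, 1.272] [-57.0, 75.9, 1.5]
[0.0, -0.002, 1.4] [-66.9, 78.3, 1.5]
[-0.0, -0.002, 1.527] [-77.0, 79.4, 1.5]
```

Request:
{"op": "jog_arm", "data": {
  "plan": [
    [0,0,0.127,-1,10,0,-1],
    [0,0,0.254,-3,19.5,0,-1],
    [0,0,0.382,-6,29,0,-1],
    [0,0,0.509,-10.5,38.5,0,-1],
    [0,0,0.636,-16,47,0,-1],
    [0,0,0.763,-22.5,54.5,0,-1],
    [0,0,0.891,-30,61.5,0,-1],
    [0,0,1.018,-38.5,67.5,0,-1],
    [0,0,1.145,-47.5,72.5,0,-1],
    [0,0,1.272,-57,76,0,-1],
    [0,0,1.4,-67,78.5,0,-1],
    [0,0,1.527,-77,79.5,0,-1]
  ]
}}

```text
time: 3.4
ee_pos: [0.5434, 0.3149, 0.1132]
eef_rot: [0.999, 0.046, -0.001, -0.002]
ft_force: [-14.1, 13.5, 4.4]
width: 0.0209
grip_force: 8.1
```

```bash
python3 - <<'E'
from go import *
c=np.array([466,305]);t=[]
for f in(-84.5,-86,-88,-90): 
    a=np.radians(f+90); t.append((*(c+80*np.array([np.cos(a),np.sin(a)])),112,f))
rows(t)
E
```

```text
t 3.4 pos [543.4 314.9 113.2] yaw -84.67 zax [-0.003  0.004 -1.   ] F [-14.1  13.5   4.4] w 20.9 g 8.1 q [-0.97  0.45  0.49  1.61 -0.23  1.15 -1.9 ]
[-0.004, 0.003, -0.003] [2.0, 2.5, 1.2]
[-0.004, 0.003, 0.023] [2.0, 4.5, 1.2]
[-0.004, 0.003, 0.058] [1.9, 7.3, 1.2]
[-0.004, 0.003, 0.093] [1.7, 10.1, 1.2]
```

Request:
{"op": "jog_arm", "data": {
  "plan": [
    [0,0,0.01,0,2,0,-1],
    [0,0,0.02,0,4,0,-1],
    [0,0,0.02,0,4,0,-1]
  ]
}}

```text
time: 3.7
ee_pos: [0.5433, 0.3144, 0.1132]
eef_rot: [0.999, 0.04, -0.001, -0.004]
ft_force: [-6.6, 15.4, 3.1]
width: 0.022
grip_force: 8.1
```

```bash
python3 - <<'E'
from go import *
show()
for n in('top','side'): snap(n,n+'1')
a=cv2.imread('pics/top1.png');b=cv2.imread('pics/side1.png')
f=lambda i,x,y:cv2.resize(i[y:y+120,x:x+130],None,fx=3,fy=3)
cv2.imwrite('pics/c2.png',np.hstack([f(a,110,170),f(b,180,120)]))
E
```

```text
t 3.7 pos [543.3 314.4 113.2] yaw -85.36 zax [-0.002  0.007 -1.   ] F [-6.6 15.4  3.1] w 22.0 g 8.1 q [-0.97  0.44  0.49  1.61 -0.23  1.14 -1.91]
```

View pics/c2.png

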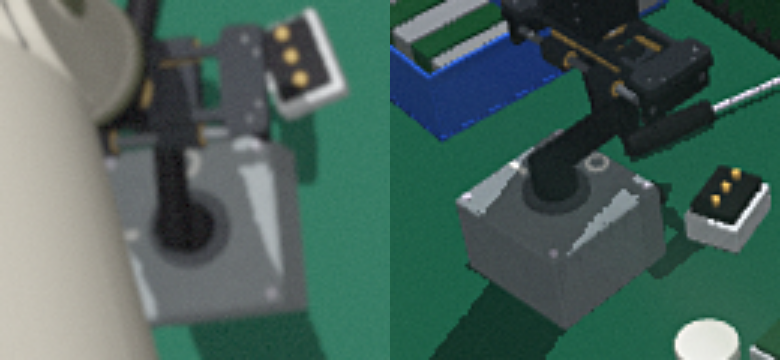

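The lever points almost at the ring (crop (193,163)) but looks a few degrees short, so I'll measure its angle.

```bash
python3 - <<'E'
from h import *
for n in('top1','side1'):
    c=pickle.load(open(n+'.pkl','rb'));W=cloud(c);I=c['image'].max(-1)
    X,Y,Z=W[...,0],W[...,1],W[...,2]
    for x0 in (.475,.49,.505):
        m=(X>x0)&(X<x0+.015)&(Y>.26)&(Y<.36)&(Z>.115)&(Z<.143)&(I<70)
        p=W[m]*1000; print(n,x0,len(p),np.round(p.mean(0),1),np.round(p.min(0)),np.round(p.max(0)))
E
```

```text
top1 0.475 69 [482.7 306.3 132.1] [476. 299. 115.] [490. 316. 140.]
top1 0.49 71 [498.2 308.4 132.5] [491. 301. 117.] [505. 318. 140.]
top1 0.505 53 [511.8 309.7 132.6] [506. 303. 117.] [518. 320. 140.]
side1 0.475 49 [483.  303.7 129.4] [475. 296. 116.] [490. 317. 141.]
side1 0.49 47 [497.5 304.6 130. ] [490. 298. 116.] [505. 318. 140.]
side1 0.505 46 [512.6 307.  131.1] [505. 298. 116.] [520. 320. 143.]
```

The lever is at about 6.5°, against an off direction of 5.7°, and 15 N is reacting, so it is on the stop. I'll release and lift.

Request:
{"op": "jog_arm", "data": {
  "plan": [
    [0,0,0,0,-4,0,-0.1],
    [0,0,0,0,-4,0,-0.1],
    [0,0,0,0,-4,0,-0.1],
    [0,0,0,0,-4,0,-0.1],
    [0,0,0,0,-4,-40,-0.1],
    [0,0,0,0,-4,-80,-0.1],
    [0,0,0,0,-4,-120,-0.1],
    [0,0,0,0,-4,-140,-0.1],
    [0,0,0,0,-4,-140,-0.1]
  ]
}}

```text
time: 4.7
ee_pos: [0.5471, 0.3122, 0.2562]
eef_rot: [0.999, 0.037, 0.002, -0.002]
ft_force: [0.6, -0.8, 0.8]
width: 0.039
grip_force: 0.0
```

```bash
python3 - <<'E'
from go import *
# grasp at x=+10 along probe, yaw 17, tool y -73
a=np.radians(17); p=np.array([462,-322])+10*np.array([np.cos(a),np.sin(a)])
print(p); rows([(480,100,250,-73),(*p,250,-73)])
for n in('top','side'): snap(n,n+'2')
for n in('top2','side2'):
    c=pickle.load(open(n+'.pkl','rb'));W=cloud(c);I=c['image'].max(-1)
    X,Y,Z=W[...,0],W[...,1],W[...,2]
    m=(X>.48)&(X<.57)&(Y>.26)&(Y<.36)&(Z>.115)&(Z<.145)&(I<70);p=W[m]*1000
    print(n,len(p),np.polyfit(p[:,0],p[:,1],1)[0]*57.3,p[:,0].max())
E
```

```text
[ 471.56304756 -319.07628295]
t 4.7 pos [547.1 312.2 256.2] yaw -85.71 zax [ 0.005  0.003 -1.   ] F [ 0.6 -0.8  0.8] w 39.0 g 0.0 q [-1.    0.35  0.53  1.43 -0.18  1.41 -1.96]
[-0.002, -0.005, -0.222] [-82.8, 206.6, 5.2]
[-0.002, -0.005, -0.222] [-122.5, 623.8, 3.8]
top2 367 6.0074978727921975 560.4410335674244
side2 252 6.0669104499082085 562.0907879130772
```

Request:
{"op": "jog_arm", "data": {
  "plan": [
    [0,0,-0.222,-83,207,5,0.15],
    [0,0,-0.222,-83,207,5,0.15],
    [0,0,-0.222,-83,207,5,0.15],
    [0,0,-0.222,-83,207,5,0.15],
    [0,0,-0.222,-122,624,4,0.15],
    [0,0,-0.222,-122,624,4,0.15],
    [0,0,-0.222,-122,624,4,0.15],
    [0,0,-0.222,-122,624,4,0.15],
    [0,0,-0.222,-122,624,4,0.15],
    [0,0,-0.222,-122,624,4,0.15],
    [0,0,-0.222,-122,624,4,0.15],
    [0,0,-0.222,-122,624,4,0.15]
  ]
}}

```text
time: 6.0
ee_pos: [0.4716, -0.2798, 0.2475]
eef_rot: [0.989, 0.149, -0.0, -0.0]
ft_force: [0.5, -0.1, 1.0]
width: 0.05
grip_force: 0.0
```

```bash
python3 go.py "[(471.5,-319,250,-73),(471.5,-319,130,-73),(471.5,-319,71,-73)]"
```

```text
t 6.0 pos [ 471.6 -279.8  247.5] yaw -72.9 zax [-0.001  0.001 -1.   ] F [ 0.5 -0.1  1. ] w 50.0 g 0.0 q [-0.41  0.21  1.    1.67 -0.18  1.36 -0.65]
[-0.001, 0.0, 0.002] [-11.6, 37.5, -2.5]
[-0.001, 0.0, 0.002] [-11.5, 37.6, 117.5]
[-0.001, 0.0, 0.002] [-11.5, 37.6, 176.5]
```

Request:
{"op": "jog_arm", "data": {
  "plan": [
    [0,0,0,-11.5,37.5,0,0.15],
    [0,0,0,-11.5,37.5,40,0.15],
    [0,0,0,-11.5,37.5,80,0.15],
    [0,0,0,-11.5,37.5,110,0.15],
    [0,0,0,-11.5,37.5,110,0.15],
    [0,0,0,-11.5,37.5,110,0.15]
  ]
}}

```text
time: 6.6
ee_pos: [0.4718, -0.3176, 0.1384]
eef_rot: [0.989, 0.148, -0.001, -0.0]
ft_force: [0.3, -0.6, 0.5]
width: 0.0498
grip_force: 0.0
```

```bash
python3 go.py "[(471.5,-319,71,-73)]"
```

```text
t 6.6 pos [ 471.8 -317.6  138.4] yaw -72.97 zax [-0.002  0.    -1.   ] F [ 0.3 -0.6  0.5] w 49.8 g 0.0 q [-0.26  0.39  0.95  1.76 -0.34  1.17 -0.48]
[-0.001, 0.002, 0.0] [-0.6, 1.3, 67.4]
```

Request:
{"op": "jog_arm", "data": {
  "plan": [
    [0,0,0,-0.5,1,30,0.15],
    [0,0,0,-0.5,1,50,0.15],
    [0,0,0,-0.5,1,62,0.15],
    [0,0,0,-0.5,1,67,0.15],
    [0,0,0,-0.5,1,67,0.15],
    [0,0,0,-0.5,1,67,-1],
    [0,0,0,-0.5,1,67,-1],
    [0,0,0,-0.5,1,67,-1],
    [0,0,0,-0.5,1,67,-1],
    [0,0,0,-0.5,1,67,-1],
    [0,0,0,-0.5,1,67,-1]
  ],
  "squeeze": 10
}}

```text
time: 7.7
ee_pos: [0.4724, -0.3186, 0.0718]
eef_rot: [0.989, 0.148, 0.0, -0.0]
ft_force: [-0.8, 0.7, 3.5]
width: 0.0241
grip_force: 10.0
```

```bash
python3 go.py "[(471.5,-319,71,-73)]"
```

```text
t 7.7 pos [ 472.4 -318.6   71.8] yaw -72.94 zax [ 0.  0. -1.] F [-0.8  0.7  3.5] w 24.1 g 10.0 q [-0.2   0.47  0.89  1.82 -0.42  1.05 -0.42]
[-0.0, -0.0, 0.001] [-1.0, 0.2, 0.8]
```

Request:
{"op": "jog_arm", "data": {
  "plan": [
    [0,0,0,0,0,0,-1],
    [0,0,0,0,0,0,-1],
    [0,0,0,0,0,-10,-1],
    [0,0,0,0,0,-30,-1],
    [0,0,0,0,0,-65,-1],
    [0,0,0,0,0,-105,-1],
    [0,0,0,0,0,-145,-1],
    [0,0,0,0,0,-178,-1],
    [0,0,0,0,0,-178,-1]
  ],
  "squeeze": 60
}}

```text
time: 8.6
ee_pos: [0.4734, -0.3201, 0.254]
eef_rot: [0.989, 0.148, 0.003, 0.002]
ft_force: [0.7, -0.5, -1.1]
width: 0.0238
grip_force: 59.9
```

```bash
python3 go.py "[(584,-35,250,-80)]"
```

```text
t 8.6 pos [ 473.4 -320.1  254. ] yaw -72.97 zax [ 0.006 -0.002 -1.   ] F [ 0.7 -0.5 -1.1] w 23.8 g 59.9 q [-0.32  0.28  1.02  1.61 -0.24  1.38 -0.55]
[0.004, -0.005, 0.123] [189.2, -240.2, 3.9]
```

Request:
{"op": "jog_arm", "data": {
  "plan": [
    [0,0,0.123,30,-38,0,-1],
    [0,0,0.123,60,-76,0,-1],
    [0,0,0.123,90,-114,0,-1],
    [0,0,0.123,120,-152,0,-1],
    [0,0,0.123,150,-190,0,-1],
    [0,0,0.123,175,-222,0,-1],
    [0,0,0.123,189,-240,0,-1],
    [0,0,0.123,189,-240,0,-1],
    [0,0,0.123,189,-240,0,-1]
  ]
}}

```text
time: 9.5
ee_pos: [0.582, -0.0339, 0.2487]
eef_rot: [0.996, 0.087, -0.001, 0.0]
ft_force: [-0.3, -0.5, -2.7]
width: 0.0239
grip_force: 59.9
```

```bash
python3 - <<'E'
from go import *
show()
for n in('top','side'): snap(n,n+'3')
a=cv2.imread('pics/top3.png');b=cv2.imread('pics/side3.png')
f=lambda i,x,y:cv2.resize(i[y:y+150,x:x+130],None,fx=3,fy=3)
cv2.imwrite('pics/c3.png',np.hstack([f(a,250,110),f(b,295,120)]))
E
```

```text
t 9.5 pos [582.  -33.9 248.7] yaw -79.96 zax [-0.001 -0.001 -1.   ] F [-0.3 -0.5 -2.7] w 23.9 g 59.9 q [-0.76  0.31  0.92  1.58 -0.25  1.38 -1.21]
```

View pics/c3.png

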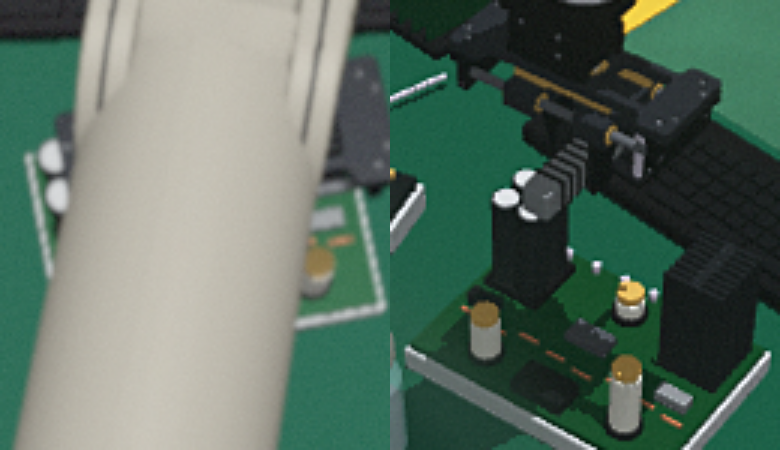

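In the side crop the needle hangs at (640,140–178), above the low terminal at (630,295). The arm hides the top view. I'll locate the tip with the side depth.

```bash
python3 - <<'E'
from go import *
c=pickle.load(open('side3.pkl','rb'));W=cloud(c)*1000;X,Y,Z=W[...,0],W[...,1],W[...,2]
m=(X>630)&(X<690)&(Y>-50)&(Y<10)&(Z>150)&(Z<225)&(c['image'].min(-1)>60)
v,u=np.nonzero(m);print(len(v),u.min(),u.max(),v.min(),v.max())
for r in range(v.min(),v.max()+1): 
    k=m[r]; print(r,k.sum(),np.nonzero(k)[0],c['image'][r,k].mean().round() if k.any() else '',np.round(W[r][k].mean(0),1) if k.any() else '')
E
```

```text
27 376 379 170 178
170 1 [376] 66.0 [654.8 -24.3 222.4]
171 3 [376 377 378] 101.0 [657.4 -25.3 218.3]
172 4 [376 377 378 379] 110.0 [657.4 -27.1 216.2]
173 4 [376 377 378 379] 104.0 [659.1 -25.8 211.3]
174 3 [376 377 378] 115.0 [657.7 -25.5 208.8]
175 3 [376 377 378] 125.0 [656.8 -26.6 206.9]
176 3 [376 377 378] 124.0 [660.5 -23.4 199.5]
177 3 [376 377 378] 128.0 [658.9 -25.  198.3]
178 3 [376 377 378] 124.0 [659.7 -24.4 194.2]
```

Request:
{"op": "jog_arm", "data": {
  "plan": [
    [0,0,0,2,0,30,-1],
    [0,0,0,2,0,70,-1],
    [0,0,0,2,0,100,-1],
    [0,0,0,2,0,115,-1],
    [0,0,0,2,0,120,-1],
    [0,0,0,2,0,120,-1],
    [0,0,0,2,0,120,-1],
    [0,0,0,2,0,120,-1]
  ]
}}

```text
time: 10.4
ee_pos: [0.5853, -0.0334, 0.1308]
eef_rot: [0.996, 0.087, 0.001, -0.0]
ft_force: [-0.4, -0.1, -1.6]
width: 0.0235
grip_force: 59.9
```

```bash
python3 - <<'E'
from go import *
show()
snap('side','side4')
b=cv2.imread('pics/side4.png')
cv2.imwrite('pics/c4.png',cv2.resize(b[140:260,295:435],None,fx=5,fy=5))
E
```

```text
t 10.4 pos [585.3 -33.4 130.8] yaw -79.99 zax [ 0.002  0.    -1.   ] F [-0.4 -0.1 -1.6] w 23.5 g 59.9 q [-0.71  0.41  0.87  1.72 -0.34  1.16 -1.14]
```

View pics/c4.png

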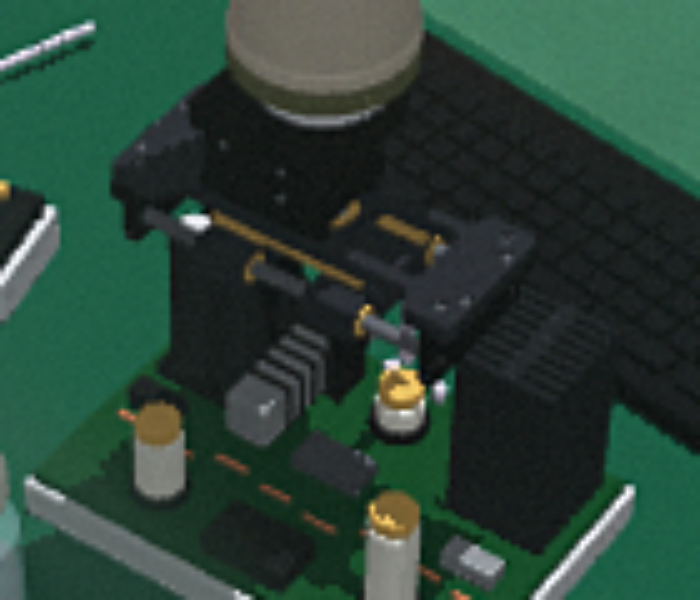

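The needle ends at about (407,358), 1–2 px right of the cap centre (400,388), which is fine. I'll correct by 1.5 mm and press.

Request:
{"op": "jog_arm", "data": {
  "plan": [
    [0,0,0,-1.5,-1.5,4,-1],
    [0,0,0,-1.5,-1.5,8,-1],
    [0,0,0,-1.5,-1.5,11,-1],
    [0,0,0,-1.5,-1.5,13,-1],
    [0,0,0,-1.5,-1.5,14,-1],
    [0,0,0,-1.5,-1.5,15,-1],
    [0,0,0,-1.5,-1.5,15,-1],
    [0,0,0,-1.5,-1.5,15,-1]
  ]
}}

```text
time: 11.25
ee_pos: [0.5828, -0.0321, 0.1146]
eef_rot: [0.996, 0.087, 0.0, -0.0]
ft_force: [-2.1, 0.0, -0.3]
width: 0.0234
grip_force: 59.9
```

```bash
python3 -c "
from go import *
show()"
```

```text
t 11.25 pos [582.8 -32.1 114.6] yaw -79.99 zax [ 0.  0. -1.] F [-2.1  0.  -0.3] w 23.4 g 59.9 q [-0.71  0.43  0.86  1.74 -0.35  1.13 -1.14]
```

Request:
{"op": "jog_arm", "data": {
  "plan": [
    [0,0,0,0,0,1,-1],
    [0,0,0,0,0,1.5,-1],
    [0,0,0,0,0,1.5,-1],
    [0,0,0,0,0,1.5,-1],
    [0,0,0,0,0,1.5,-1]
  ]
}}

```text
time: 11.75
ee_pos: [0.5828, -0.0321, 0.1131]
eef_rot: [0.996, 0.087, 0.0, -0.0]
ft_force: [-1.7, -0.5, 0.9]
width: 0.0235
grip_force: 59.9
```

```bash
python3 - <<'E'
from go import *
show()
c=snap('side','side5')
W=cloud(c)*1000;X,Y,Z=W[...,0],W[...,1],W[...,2]
h=cv2.cvtColor(c['image'],cv2.COLOR_RGB2HSV)
m=(X>640)&(X<690)&(Y>-50)&(Y<10)&(Z>50)&(Z<70)&(h[...,1]>110)&(h[...,0]<30)&(h[...,0]>8)
print(np.round(np.median(W[m],0),1),m.sum())
cv2.imwrite('pics/c5.png',cv2.resize(c['image'][200:230,360:400,::-1],None,fx=10,fy=10))
E
```

```text
t 11.75 pos [582.8 -32.1 113.1] yaw -79.99 zax [ 0.  0. -1.] F [-1.7 -0.5  0.9] w 23.5 g 59.9 q [-0.71  0.43  0.86  1.74 -0.36  1.13 -1.13]
[656.4 -22.8  56.5] 30
```

View pics/c5.png

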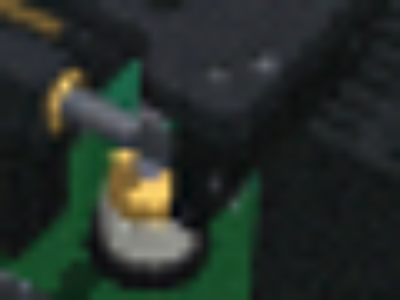

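Contact is good, at about 2.5 N on the cap. Next is the middle terminal.

Request:
{"op": "jog_arm", "data": {
  "plan": [
    [0,0,0,0,0,-10,-1],
    [0,0,0,0,0,-45,-1],
    [0,0,0,0,0,-85,-1],
    [0,0,0,0,0,-105,-1],
    [0,0,0,0,0,-105,-1]
  ]
}}

```text
time: 12.3
ee_pos: [0.5843, -0.0324, 0.2215]
eef_rot: [0.996, 0.087, 0.003, -0.0]
ft_force: [-0.9, 0.1, -1.8]
width: 0.0234
grip_force: 59.9
```

```bash
python3 go.py "[(475.5,-13.4,218,-55),(475.5,-13.4,150,-55)]"
```

```text
t 12.3 pos [584.3 -32.4 221.5] yaw -79.99 zax [ 0.005  0.001 -1.   ] F [-0.9  0.1 -1.8] w 23.4 g 59.9 q [-0.76  0.32  0.92  1.62 -0.26  1.33 -1.2 ]
[0.001, -0.005, -0.436] [-103.9, -37.7, 2.9]
[0.001, -0.005, -0.436] [-104.2, -37.7, 70.9]
```

Request:
{"op": "jog_arm", "data": {
  "plan": [
    [0,0,-0.1,-30,-11,0,-1],
    [0,0,-0.25,-65,-24,0,-1],
    [0,0,-0.4,-95,-35,0,-1],
    [0,0,-0.436,-104,-38,0,-1],
    [0,0,-0.436,-104,-38,0,-1],
    [0,0,-0.436,-104,-38,0,-1],
    [0,0,-0.436,-104,-38,35,-1],
    [0,0,-0.436,-104,-38,58,-1],
    [0,0,-0.436,-104,-38,68,-1],
    [0,0,-0.436,-104,-38,68,-1],
    [0,0,-0.436,-104,-38,68,-1]
  ]
}}

```text
time: 13.4
ee_pos: [0.4745, -0.0131, 0.1507]
eef_rot: [0.954, 0.3, 0.0, 0.0]
ft_force: [-0.0, -0.3, -1.9]
width: 0.0236
grip_force: 59.9
```

```bash
python3 - <<'E'
from go import *
rows([(475.5,-13.4,138,-55),(475.5,-13.4,135.5,-55)])
c=snap('side','side6')
W=cloud(c)*1000
cv2.imwrite('pics/c6.png',cv2.resize(c['image'][190:270,290:370,::-1],None,fx=7,fy=7))
E
```

```text
t 13.4 pos [474.5 -13.1 150.7] yaw -55.06 zax [ 0.001 -0.001 -1.   ] F [-0.  -0.3 -1.9] w 23.6 g 59.9 q [-0.93  0.04  0.9   1.98 -0.03  1.14 -0.98]
[0.001, -0.0, -0.001] [0.7, 0.9, 12.7]
[0.001, -0.0, -0.001] [0.7, 0.9, 15.2]
```

View pics/c6.png

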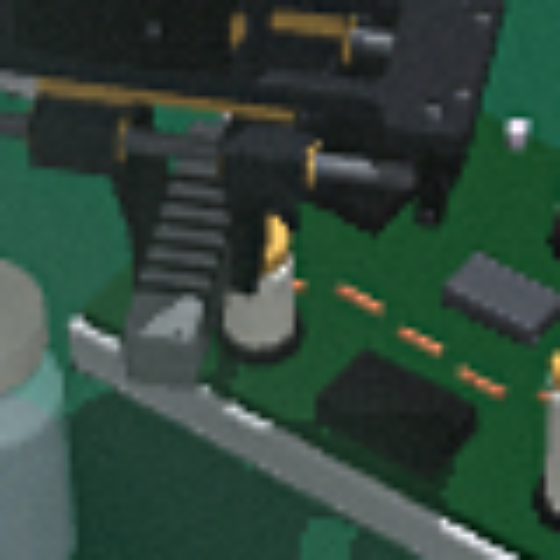

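The finger hides the cap at (262,240), so I'll rely on the kinematics, which were right at the low terminal, and press slowly while watching the force.

Request:
{"op": "jog_arm", "data": {
  "plan": [
    [0,0,0,0.5,0.5,5,-1],
    [0,0,0,0.5,0.5,9,-1],
    [0,0,0,0.5,0.5,11,-1],
    [0,0,0,0.5,0.5,13,-1],
    [0,0,0,0.5,0.5,14,-1],
    [0,0,0,0.5,0.5,14.5,-1],
    [0,0,0,0.5,0.5,14.5,-1],
    [0,0,0,0.5,0.5,14.5,-1]
  ]
}}

```text
time: 14.25
ee_pos: [0.4744, -0.0129, 0.1356]
eef_rot: [0.954, 0.301, 0.0, -0.0]
ft_force: [-0.7, -0.2, 1.1]
width: 0.0233
grip_force: 59.9
```

```bash
python3 -c "
from go import *
show()"
```

```text
t 14.25 pos [474.4 -12.9 135.6] yaw -55.01 zax [ 0.  0. -1.] F [-0.7 -0.2  1.1] w 23.3 g 59.9 q [-0.92  0.07  0.9   1.99 -0.06  1.11 -0.96]
```

Request:
{"op": "jog_arm", "data": {
  "plan": [
    [0,0,0,0,0,0.5,-1],
    [0,0,0,0,0,0.5,-1],
    [0,0,0,0,0,0.5,-1],
    [0,0,0,0,0,-10,-1],
    [0,0,0,0,0,-40,-1],
    [0,0,0,0,0,-70,-1],
    [0,0,0,0,0,-70,-1],
    [0,0,0,0,0,-70,-1]
  ]
}}

```text
time: 15.05
ee_pos: [0.4748, -0.0127, 0.2061]
eef_rot: [0.954, 0.301, 0.001, -0.0]
ft_force: [0.3, -0.0, -2.3]
width: 0.0238
grip_force: 59.9
```

```bash
python3 go.py "[(491,-130,205,-73),(491,-130,172,-73)]"
```

```text
t 15.05 pos [474.8 -12.7 206.1] yaw -54.99 zax [ 0.001  0.001 -1.   ] F [ 0.3 -0.  -2.3] w 23.8 g 59.9 q [-0.95 -0.04  0.88  1.9   0.03  1.26 -1.04]
[-0.0, -0.002, 0.314] [-54.0, 105.4, 1.0]
[-0.0, -0.002, 0.314] [-54.1, 105.4, 34.0]
```

Request:
{"op": "jog_arm", "data": {
  "plan": [
    [0,0,0.1,-15,30,0,-1],
    [0,0,0.2,-35,68,0,-1],
    [0,0,0.314,-50,97,0,-1],
    [0,0,0.314,-54,105,0,-1],
    [0,0,0.314,-54,105,0,-1],
    [0,0,0.314,-54,105,0,-1],
    [0,0,0.314,-54,105,20,-1],
    [0,0,0.314,-54,105,30,-1],
    [0,0,0.314,-54,105,33,-1],
    [0,0,0.314,-54,105,33,-1],
    [0,0,0.314,-54,105,33,-1]
  ]
}}

```text
time: 16.15
ee_pos: [0.4907, -0.1297, 0.173]
eef_rot: [0.989, 0.148, 0.0, -0.0]
ft_force: [0.9, 0.4, -1.2]
width: 0.0236
grip_force: 59.9
```

```bash
python3 - <<'E'
from go import *
rows([(491,-130,157.5,-73)])
c=snap('side','side7')
cv2.imwrite('pics/c7.png',cv2.resize(c['image'][190:270,320:400,::-1],None,fx=7,fy=7))
E
```

```text
t 16.15 pos [ 490.7 -129.7  173. ] yaw -72.97 zax [ 0.001  0.    -1.   ] F [ 0.9  0.4 -1.2] w 23.6 g 59.9 q [-0.77  0.15  1.03  1.88 -0.13  1.19 -0.97]
[0.0, -0.001, 0.001] [0.2, 0.4, 15.5]
```

View pics/c7.png

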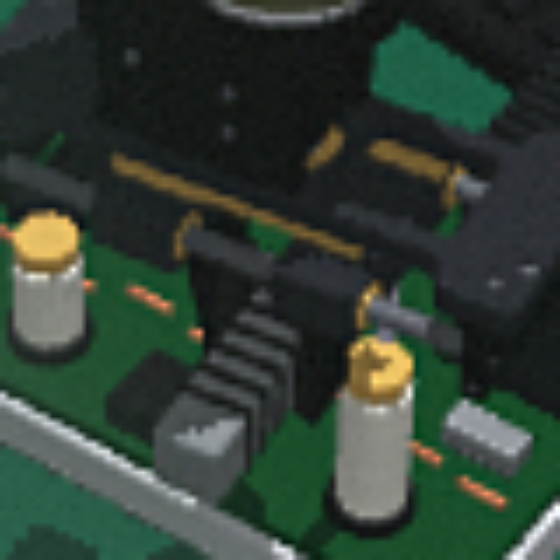

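The needle at (388,320) hangs over the tall cap (381,358) within about 2 mm, so I'll press.

Request:
{"op": "jog_arm", "data": {
  "plan": [
    [0,0,0,-0.5,-1,6,-1],
    [0,0,0,-0.5,-1,10,-1],
    [0,0,0,-0.5,-1,12,-1],
    [0,0,0,-0.5,-1,14,-1],
    [0,0,0,-0.5,-1,15,-1],
    [0,0,0,-0.5,-1,15.5,-1],
    [0,0,0,-0.5,-1,15.5,-1],
    [0,0,0,-0.5,-1,15.5,-1],
    [0,0,0,-0.5,-1,15.5,-1]
  ]
}}

```text
time: 17.1
ee_pos: [0.4896, -0.1291, 0.1571]
eef_rot: [0.989, 0.148, 0.0, -0.0]
ft_force: [-2.3, -0.3, 0.6]
width: 0.0236
grip_force: 59.9
```

```bash
python3 -c "
from go import *
show()"
```

```text
t 17.1 pos [ 489.6 -129.1  157.1] yaw -73.0 zax [ 0.  0. -1.] F [-2.3 -0.3  0.6] w 23.6 g 59.9 q [-0.76  0.17  1.03  1.9  -0.16  1.16 -0.95]
```

Request:
{"op": "jog_arm", "data": {
  "plan": [
    [0,0,0,0,0,0.7,-1],
    [0,0,0,0,0,0.7,-1],
    [0,0,0,0,0,0.7,-1],
    [0,0,0,0,0,-10,-1],
    [0,0,0,0,0,-45,-1],
    [0,0,0,0,0,-70,-1],
    [0,0,0,36,30,-70,-1],
    [0,0,0,36,70,-70,-1],
    [0,0,0,38,115,-70,-1],
    [0,0,0,38,160,-70,-1],
    [0,0,0,38,160,-70,-1]
  ]
}}

```text
time: 18.2
ee_pos: [0.5708, -0.279, 0.2268]
eef_rot: [0.99, 0.143, -0.001, 0.002]
ft_force: [-0.1, -0.2, -1.8]
width: 0.0236
grip_force: 59.9
```

```bash
python3 go.py "[(472.4,-318.6,227,-73),(472.4,-318.6,100,-73)]"
```

```text
t 18.2 pos [ 570.8 -279.   226.8] yaw -73.54 zax [-0.002 -0.005 -1.   ] F [-0.1 -0.2 -1.8] w 23.6 g 59.9 q [-0.33  0.51  1.01  1.47 -0.42  1.4  -0.59]
[0.004, 0.003, -0.009] [-105.6, 10.1, 0.2]
[0.004, 0.003, -0.009] [-105.1, 9.6, 127.2]
```

Request:
{"op": "jog_arm", "data": {
  "plan": [
    [0,0,-0.009,-35,3,0,-1],
    [0,0,-0.009,-75,7,0,-1],
    [0,0,-0.009,-100,10,0,-1],
    [0,0,-0.009,-106,10,0,-1],
    [0,0,-0.009,-106,10,0,-1],
    [0,0,-0.009,-106,10,40,-1],
    [0,0,-0.009,-106,10,80,-1],
    [0,0,-0.009,-106,10,105,-1],
    [0,0,-0.009,-106,10,110,-1],
    [0,0,-0.009,-106,10,110,-1],
    [0,0,-0.009,-106,10,110,-1],
    [0,0,-0.009,-106,10,110,-1]
  ]
}}

```text
time: 19.4
ee_pos: [0.4754, -0.3119, 0.1184]
eef_rot: [0.988, 0.153, 0.001, 0.001]
ft_force: [-0.3, -0.1, -1.6]
width: 0.0237
grip_force: 59.9
```

```bash
python3 - <<'E'
from go import *
rows([(472.4,-318.6,90,-73),(472.4,-318.6,72,-73)])
c=snap('side','side8')
cv2.imwrite('pics/c8.png',cv2.resize(c['image'][270:390,360:480,::-1],None,fx=5,fy=5))
E
```

```text
t 19.4 pos [ 475.4 -311.9  118.4] yaw -72.46 zax [ 0.002 -0.001 -1.   ] F [-0.3 -0.1 -1.6] w 23.7 g 59.9 q [-0.31  0.44  1.01  1.78 -0.41  1.14 -0.43]
[0.001, -0.002, 0.009] [-4.9, 5.5, 28.4]
[0.001, -0.002, 0.009] [-5.0, 5.4, 46.4]
```

View pics/c8.png

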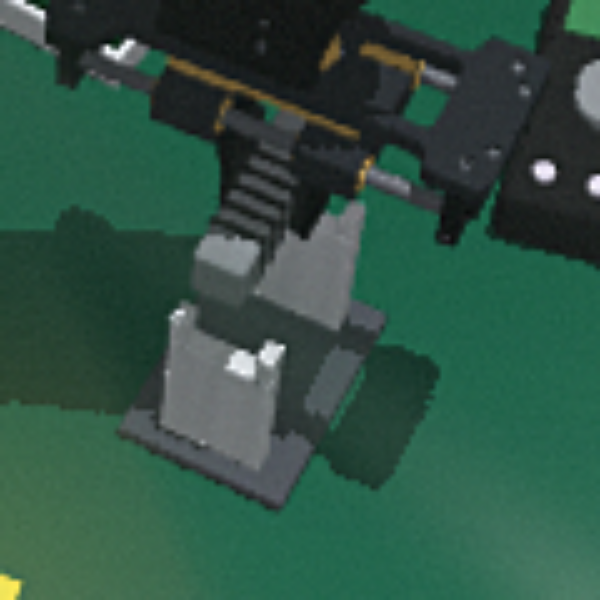

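The probe is level above the cradle, about 7 mm off laterally, and the uprights are at (225,400) and (320,270). I'll correct this before lowering.

Request:
{"op": "jog_arm", "data": {
  "plan": [
    [0,0,0.009,-5,5.5,0,-1],
    [0,0,0.009,-5,5.5,0,-1],
    [0,0,0.009,-5,5.5,0,-1],
    [0,0,0.009,-5,5.5,0,-1]
  ]
}}

```text
time: 19.85
ee_pos: [0.4712, -0.3183, 0.117]
eef_rot: [0.989, 0.148, 0.0, -0.0]
ft_force: [0.2, 0.7, -0.8]
width: 0.0236
grip_force: 59.9
```

```bash
python3 go.py "[(472.4,-318.6,90,-73),(472.4,-318.6,72,-73)]"
```

```text
t 19.85 pos [ 471.2 -318.3  117. ] yaw -73.0 zax [ 0.  0. -1.] F [ 0.2  0.7 -0.8] w 23.6 g 59.9 q [-0.29  0.45  1.01  1.78 -0.41  1.14 -0.42]
[-0.0, -0.0, -0.0] [1.0, 0.7, 27.0]
[-0.0, -0.0, -0.0] [1.0, 0.7, 45.0]
```

Request:
{"op": "jog_arm", "data": {
  "plan": [
    [0,0,0,0.5,0.5,12,-1],
    [0,0,0,0.5,0.5,22,-1],
    [0,0,0,0.5,0.5,30,-1],
    [0,0,0,0.5,0.5,36,-1],
    [0,0,0,0.5,0.5,40,-1],
    [0,0,0,0.5,0.5,42.5,-1],
    [0,0,0,0.5,0.5,43.5,-1],
    [0,0,0,0.5,0.5,43.5,-1],
    [0,0,0,0.5,0.5,43.5,-1]
  ]
}}

```text
time: 20.75
ee_pos: [0.472, -0.3187, 0.0737]
eef_rot: [0.989, 0.148, 0.0, 0.0]
ft_force: [-0.2, -0.3, -1.5]
width: 0.0233
grip_force: 59.9
```

```bash
python3 -c "
from go import *
show()"
```

```text
t 20.75 pos [ 472.  -318.7   73.7] yaw -72.99 zax [ 0. -0. -1.] F [-0.2 -0.3 -1.5] w 23.3 g 59.9 q [-0.25  0.5   0.97  1.82 -0.47  1.07 -0.38]
```

Not in contact yet. I'll go down 1.5 mm more and check.

Request:
{"op": "jog_arm", "data": {
  "plan": [
    [0,0,0,0,0,0.8,-1],
    [0,0,0,0,0,1.5,-1],
    [0,0,0,0,0,1.8,-1],
    [0,0,0,0,0,1.8,-1],
    [0,0,0,0,0,1.8,-1]
  ]
}}

```text
time: 21.25
ee_pos: [0.4719, -0.3185, 0.0718]
eef_rot: [0.989, 0.148, 0.0, -0.0]
ft_force: [-0.6, 1.0, 1.3]
width: 0.0237
grip_force: 59.9
```

Seated. I'll open and lift straight up.

Request:
{"op": "jog_arm", "data": {
  "plan": [
    [0,0,0,0,0,0,-0.35],
    [0,0,0,0,0,0,-0.1],
    [0,0,0,0,0,0,0.15],
    [0,0,0,0,0,0,0.15],
    [0,0,0,0,0,-20,0.15],
    [0,0,0,0,0,-55,0.15],
    [0,0,0,0,0,-100,0.15],
    [0,0,0,0,0,-150,0.15],
    [0,0,0,-100,0,-180,0.15],
    [0,0,0,-100,0,-180,0.15],
    [0,0,0,-100,0,-180,0.15],
    [0,0,0,-100,0,-180,0.15]
  ],
  "squeeze": 5
}}

```text
time: 22.45
ee_pos: [0.3755, -0.3483, 0.2522]
eef_rot: [0.989, 0.147, 0.002, -0.001]
ft_force: [0.7, 0.4, 0.7]
width: 0.0502
grip_force: 0.0
```

```bash
cp /dev/null x; python3 - <<'E'
from go import *
show()
for n in('top','side'):
    c=snap(n,n+'9');pickle.dump(c,open(n+'0.pkl','wb'))
a=cv2.imread('pics/top9.png')
b=cv2.imread('pics/side9.png')
cv2.imwrite('pics/c9.png',np.hstack([cv2.resize(b[270:390,360:490],None,fx=3,fy=3),cv2.resize(b[130:250,180:310],None,fx=3,fy=3)]))
E
python3 m2.py | grep -E "grip|rod|lever|pot|mouse"
```

```text
t 22.45 pos [ 375.5 -348.3  252.2] yaw -73.1 zax [ 0.004  0.002 -1.   ] F [0.7 0.4 0.7] w 50.2 g 0.0 q [-0.48  0.08  1.23  1.76 -0.08  1.36 -0.52]
top grip 456 mean [ 461.  -320.8] rect [ 462.2 -320.6] [98. 26.] 16.2 pca -163.6 [24. 95.]
rod/needle 109 [ 537. -299.   89.] [ 515. -329.   24.] [ 553. -291.   95.]
top lever 449 mean [503.3 310.3] rect [503.9 310.2] [113.  19.] 5.9 pca -174.1 [ 19. 113.]
top mouse 802 mean [ 355.5 -143.2] rect [ 353.2 -142.8] [82. 59.] 7.1 pca -171.8 [55. 77.]
top pot 133 mean [340.6 155.9] rect [341.5 152. ] [49. 48.] 89.0 pca 176.5 [55. 57.]
side grip 289 mean [ 445.  -329.3] rect [ 450.5 -326.9] [82. 25.] 16.3 pca -167.5 [23. 74.]
rod/needle 31 [ 520. -326.   61.] [ 515. -332.   21.] [ 551. -298.   92.]
side lever 45 mean [455.9 300.2] rect [456.7 299.8] [16. 27.] 45.5 pca 140.4 [17. 26.]
side mouse 711 mean [ 344.5 -160.3] rect [ 342.5 -161.8] [83. 59.] 7.7 pca -173.2 [56. 77.]
side pot 186 mean [340.9 150. ] rect [339.9 149. ] [59. 48.] 52.0 pca 60.5 [50. 64.]
```

View pics/c9.png

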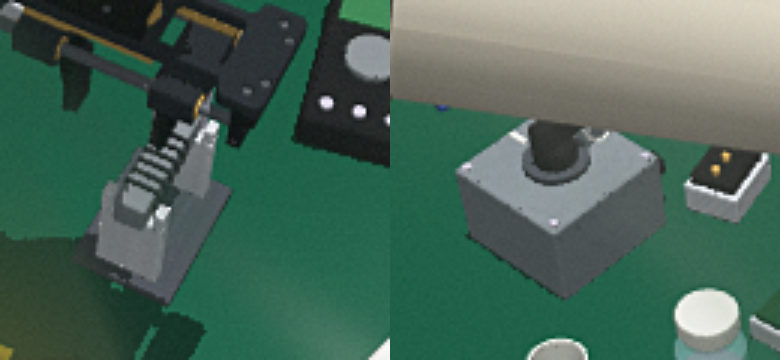

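The probe lies in its cradle at (150,180), within 1 mm of where it started, with the needle on the same side. The lever is at 5.9° (off) and the arm touches nothing, so I'll hand it in.

```bash
python3 -c "
from bench import order
print(order.close_job())"
```

```text
the job is handed in; nothing more can be done
None
```

The job is handed in: the lever is off at its stop, all three caps were pressed from lowest to tallest (about 2 to 3 N each), and the probe is back in its cradle within about 1 mm of where it lay; the judge's verdict was not shown.

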